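Lay out the plywood parts for drilling and set the spacer in the stop

TASK

Get the bench ready for drilling: lay each of the three plywood parts (long, square, round) flat on the white board that has its outline drawn on it, lined up with the drawing, in any order. Only when all three lie in place, push the brass spacer, upright and with its long side along the gap, fully down between the two jaws of the steel stop. Set things down rather than dropping them, and leave the screw jar and the battery cells where they are.

Things in the scene. Friction and masses are not known exactly. Their poses are not given: they have to be found in the camera images.
- long_panel_center (a point): Long birch-plywood model panel, 92 mm long (its x) by 42 mm wide (its y), with two small rectangular window openings side by side; about 65 g. Loose, lying flat on the bench, 26 mm thick. Point: its centre, 13 mm above its underside. Its z points up.
- square_panel_center (a point): Square birch-plywood model panel, 52 by 52 mm (sides along its x and y), with one square window opening in the middle; about 45 g. Loose, lying flat on the bench, 26 mm thick. Point: its centre, 13 mm above its underside. Its z points up.
- round_blank_center (a point): Round birch-plywood blank, 58 mm diameter, with a dark centre mark on top; about 45 g. Loose, lying flat on the bench, 26 mm thick. Point: its centre, 13 mm above its underside. Its z points up.
- spacer_center (a point): Brass spacer block, 46 mm long (its x), 14 mm thick (its y), 50 mm tall, about 250 g; loose, standing upright on the bench on its 46 by 14 mm end. Point: its centre, 25 mm above its underside. Its z points up.
- long_board_face (a point): Fixed white-faced backing board, 112 by 62 mm, 5 mm thick, with the long panel's outline and its two windows drawn on it in black. Point: centre of the outline, on the top face, 5 mm above the bench. x along the outline's long side, z up.
- square_board_face (a point): Fixed white-faced backing board, 74 by 74 mm, 5 mm thick, with the square panel's outline and its one window drawn on it in black. Point: centre of the outline, on the top face, 5 mm above the bench. x and y along the outline's sides, z up.
- round_board_face (a point): Fixed white-faced backing board, 78 by 78 mm, 5 mm thick, with the round blank's outline and centre mark drawn on it as black circles. Point: centre of the circles, on the top face, 5 mm above the bench. z up.
- stop_face (a point): Fixed steel stop: base plate 92 (x) by 70 mm (y), 6 mm thick, with two dark jaws, 28 mm long (x). The gap between them runs along x, 18 mm wide, open above and at both ends; bright lips flare it to 28 mm at the top, 24 mm above the plate. The spacer, set along the gap, sticks out 9 mm at each end, leaving room for fingers. Point: middle of the gap on its floor, 6 mm above the bench. z up.
- jar_center (a point): Bystander: closed glass jar of screws with a grey lid, 59 mm diameter, 69 mm tall, standing on the bench. Point: its centre, 34.5 mm up.
- cells_center (a point): Bystander: two silver and green battery cells in a flat black holder, 36 by 62 mm, 20 mm tall, lying on the bench. Point: its middle, 10 mm up.
Not all that is in view belongs to the job. What is shaped like the part that bears square_panel_center but orange or turquoise is not meant. Leave any red look-alike of the part that bears long_board_face alone.

How it is judged (in metres and radians):
On the way, in this order (a step that is already met when the one before it is completed fails the run):
1. the long, square and round plywood parts all lie flat on their own boards, within the outlines' tolerances (10 mm, 0.2 rad) (horizontal distance between long_panel_center and long_board_face below 0.01 m and z of long_panel_center in the frame of long_board_face below 0.0165 m and angle between each of long_panel_center, square_panel_center, round_blank_center's own z axis and vertical below 0.1 rad and angle between the x axis of long_panel_center and the x axis of long_board_face, either way round below 0.2 rad and horizontal distance between square_panel_center and square_board_face below 0.01 m and z of square_panel_center in the frame of square_board_face below 0.0165 m and (angle between the x axis of square_panel_center and the x axis of square_board_face, either way round below 0.2 rad or angle between the x axis of square_panel_center and the y axis of square_board_face, either way round below 0.2 rad) and horizontal distance between round_blank_center and round_board_face below 0.01 m and z of round_blank_center in the frame of round_board_face below 0.0165 m), for 0.2 s.
2. after that, the brass spacer stands fully down in the stop's gap (horizontal distance between spacer_center and stop_face below 0.01 m and z of spacer_center in the frame of stop_face below 0.0285 m and angle between spacer_center's own z axis and vertical below 0.1 rad and angle between the x axis of spacer_center and the x axis of stop_face, either way round below 0.26 rad), for 0.2 s.
At the end, for the whole second after the job is handed in: Each wooden part lies flat on its own board (under 3.5 mm off it), within 10 mm and 0.2 rad of its outline (square: any quarter turn, long: either way round); the spacer is upright in the gap, under 3.5 mm off its floor, within 10 mm of its middle, 0.26 rad of its line; all let go, at rest (all of step 1 and all of step 2 and linear speed of each of long_panel, square_panel, round_blank, spacer below 0.02 m/s); the robot touches nothing.
It fails at once if a part or the spacer is dropped (falls freely faster than 0.8 m/s, from more than about 30 mm) ((linear speed of long_panel above 0.8 m/s and contact force between long_panel and the fingers below 0.02 N) or (linear speed of square_panel above 0.8 m/s and contact force between square_panel and the fingers below 0.02 N) or (linear speed of round_blank above 0.8 m/s and contact force between round_blank and the fingers below 0.02 N) or (linear speed of spacer above 0.8 m/s and contact force between spacer and the fingers below 0.02 N)).
It fails at once if the screw jar is shifted by more than 20 mm (distance of jar_center from where it was at the start of the episode above 0.02 m).
It fails at once if the pair of battery cells is shifted by more than 20 mm (distance of cells_center from where it was at the start of the episode above 0.02 m).
It also fails if it takes over 112 s, if anything falls off the work surface, if the arm or the gripper's body presses on something with over 40 N, if the wrist force passes 120 N, or if a joint passes its speed limit or range.

ROBOT

A 6-joint arm with a two-finger parallel gripper is mounted at the origin on the work surface. World frame = base frame: x ahead of the robot, y to its left, z up, the work surface at z = 0. Lengths are in mm, angles in degrees, forces in N, time in s.
With the tool pointing down it reaches from about 300 to 850 mm from the base axis. Payload 4.2 kg.
Tool frame: the origin (TCP) lies on the centre line of the jaws, within the pads' length; the fingertips stand env.nose_length ahead of it and the grasp point (between the pads) lies 2 mm behind it (env.nose_length is the distance from the TCP to the fingertips, in mm); z points along the fingers, y is the direction in which the jaws open and shut (so a half turn about z gives the same grasp; the last joint's range is limited). The gripper opens to 91 mm and grips with 3 to 60 N. Pads are 32 mm wide; open, the fingers measure 118 mm over their backs; the gripper's body (76 mm by 178 mm) begins 60 mm behind the grasp point.
Start: joints at [-67.151, 18.312, 89.639, -0, 72.044, -1.146], TCP at [233.836, -525.321, 230.976] pointing down, gripper open.
Joint ranges: [-177.97, 177.97], [-48.28, 115.42], [12.27, 149.76], [-77.06, 257.06], [2.81, 150.46], [-146.56, 146.56]. Speed limits (degrees/s): [147.25, 147.25, 180, 180, 180, 180].

INTERFACE

Orientations are given as [roll, pitch, yaw] about the fixed x, y, z axes, in that order (R = Rz(yaw) Ry(pitch) Rx(roll)).
In Python, from workcell import env gives the robot as it stands. The module is installed in compiled form; this text tells all that it offers.
- The arm moves only by the tool jog_arm, never from a script. Its argument "deltas" is a list that holds one entry, the list of rows, each a list of 5 numbers: the shift along the tool's x, y, z in m, then the turn about the tool's z in degrees, then the finger opening in m, from 0 to 0.0912. A call has 1 to 20 rows; each row is the pose to reach, as a shift and turn from the pose commanded when the call began, along the tool's axes at that moment; what a row does not reach only later rows make up. A row lasts 1/12 s, in which the tool goes at most 41.7 mm and 7.16 degrees, less where a joint would pass 70% of its speed; a pose out of reach is approached as far as the arm can. A call with a gripper value outside its range is refused whole. The fingers move at their own pace and stop on an object; "grip_force" is the grip in N (left out, the last holds). Time passes only in rows, so rows that repeat a pose let the fingers close. It gives the time, the measured TCP pose, the force and the opening at its end, in the units of the state.
- env.state(): the state, without advancing time (a new reading comes with each control period).
- env.grab_frame(name): name is "scene" or "top" or "wrist"; returns the picture (400x640x3 uint8, red, green, blue); there is no depth.
- env.camera_params(name): a dict with "fx", "fy", "cx", "cy" (pixels), "xyz" and "orientation" of the camera in the world. Camera axes: x right, y down, z forward; pixel columns grow to the right and rows downward; lengths in mm; the calibration is good to about 2 mm. A picture is of the moment at which its call begins: read the wrist's pose just before it. camera_params takes no time and is no camera call; for the wrist camera it gives the pose at the moment of the call.
- env.job_done(): hands the job in, once; it reports no verdict.
Trained networks look in the newest picture that a camera, given by its name, has taken for a name from the list of things; names that differ only in an ending like _2 or _b are one class to them, and where a whole thing is asked for, a point or a joint stands for the part that bears it (a point fixed in the world has none). Each returns a list of dicts, best first, with "conf" (0 to 1); they miss things now and then, are a little off and sometimes report something else, mostly with a low value. They report only what shows in the picture. A call takes as long as a camera call. They do not tell look-alikes from the thing itself.
- env.look_for(camera, label): "xyz" ([x, y, z] in mm, in world coordinates, good to about 4 mm: the middle of the surface that is visible of it).
The state is a dict: "time_s": time; "qpos": joint angles; "qvel": joint speeds; "effort": joint torques, N m; "ee_pos": TCP position; "ee_rot": TCP orientation; "force": force on the tool from outside, world axes, zero at the start; "torque": the same for the moment, N m; "gripper_width": finger opening in mm.
Only numpy, scipy, OpenCV 4.12 (cv2) and the standard library are available. Lean on these libraries where they do the work, as an engineer would, in place of code of your own. Each camera call takes 0.05 s, during which the arm holds its last target.

## Working session

There is one attempt and no reset: what is moved stays moved. The work goes in short steps, Python scripts to look and compute and a tool call to move; the robot and the scene stay as the last step left them, time stands still between calls to the robot, and variables do not carry over. Pictures are saved under pics/ and viewed, and the job is handed in when it is done.

Besides the shell and the picture viewer there is one more tool, called after "Call:" as name([rows], argument=value, ...), one row to a line, values as JSON. jog_arm: Moves the arm, as the interface text tells. Its arguments: {"type":"object","properties":{"deltas":{"type":"array"},"grip_force":{"type":"number"}},"required":["deltas"]}

```bash
mkdir -p pics; python3 - <<'E'
from workcell import env
import cv2
s=env.state(); print(s, env.nose_length)
for n in ("scene","top","wrist"):
    im=env.grab_frame(n); print(n,env.camera_params(n)); cv2.imwrite(f"pics/{n}0.png",im[:,:,::-1])
E
```

```text
{'time_s': 0.0, 'qpos': array([-6.71523609e+01,  1.83521321e+01,  8.97070646e+01, -1.42510983e-04,
        7.20431819e+01, -1.14688740e+00]), 'qvel': array([ 0.0646545 , -0.01582051,  0.06030075, -0.0676678 ,  0.02886923,
        0.00744531]), 'effort': array([-3.57906883e-04, -4.12455869e+01, -2.31974405e+01,  7.26327673e-02,
        4.58395982e-02, -1.58765388e-04]), 'ee_pos': array([ 233.62917152, -524.87510814,  230.11086788]), 'ee_rot': array([-1.79897639e+02, -1.91370772e-03,  2.39945689e+01]), 'force': array([-0.01998821,  0.55525047,  0.02018948]), 'torque': array([-0.03498152,  0.018066  , -0.0006988 ]), 'gripper_width': 91.0223813682886} 17.0
scene {'fx': 414.5404152348029, 'fy': 414.5404152348029, 'cx': 318.9560591226321, 'cy': 199.96944050623148, 'xyz': array([1188.26460466,  263.13535407,  750.62805555]), 'orientation': array([-136.28600939,    0.66195048,  115.38556317])}
top {'fx': 481.82981526805526, 'fy': 481.82981526805526, 'cx': 317.15952853806635, 'cy': 190.58134276342372, 'xyz': array([ 340.32935666,  -15.53743687, 1210.64557756]), 'orientation': array([-1.67409482e+02, -1.29195869e-01, -8.64498638e+01])}
wrist {'fx': 324.23739625723044, 'fy': 324.23739625723044, 'cx': 315.31345895892, 'cy': 196.37054513640206, 'xyz': array([ 305.08921975, -493.80000282,  384.04537239]), 'orientation': array([ 1.64150652e+02,  6.57483293e-02, -6.60295141e+01])}
```

View pics/top0.png

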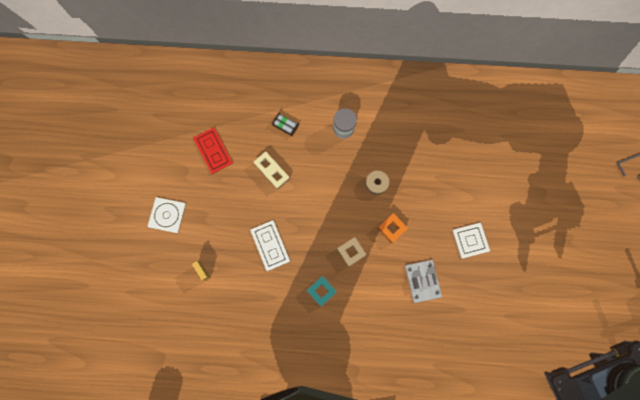

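View pics/scene0.png

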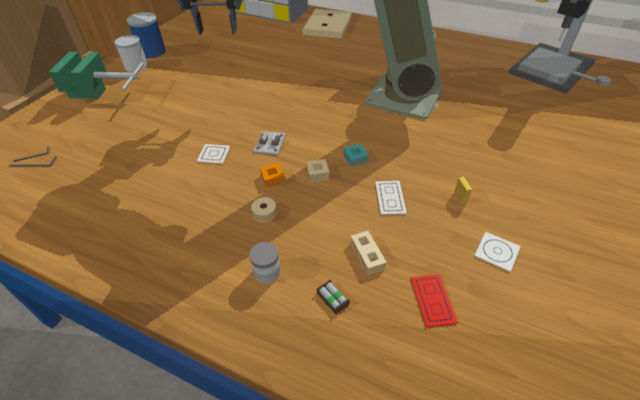

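View pics/wrist0.png

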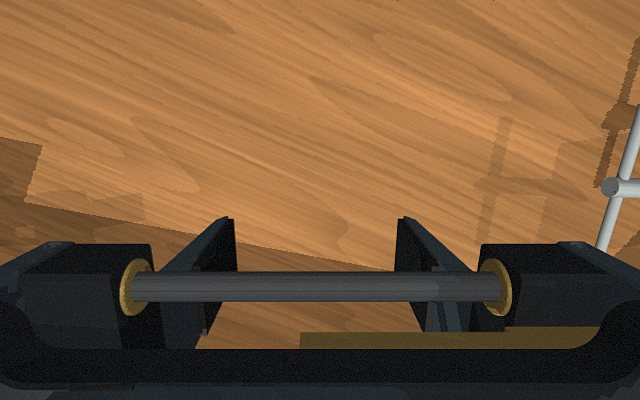

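Top view: long panel (271,169), square plywood (351,251; orange at 393,228 and turquoise at 321,291 are look-alikes), and round blank (377,181). White boards are long (269,245; the red one at 212,151 is a look-alike), square (471,240) and round (167,215). Stop is at (423,281), spacer (200,270), jar (345,122), cells (285,124). Next: enlarge and measure.

```bash
cat > h.py <<'E'
import numpy as np, cv2
from scipy.spatial.transform import Rotation as R
from workcell import env
def cam(n):
    p=env.camera_params(n); K=np.array([[p['fx'],0,p['cx']],[0,p['fy'],p['cy']],[0,0,1]])
    return K,R.from_euler('xyz',p['orientation'],degrees=True).as_matrix(),np.array(p['xyz'])
def back(c,uv,z):
    K,M,t=c; uv=np.atleast_2d(uv).astype(float)
    d=(M@np.linalg.inv(K)@np.c_[uv,np.ones(len(uv))].T).T
    s=(z-t[2])/d[:,2]; return t+s[:,None]*d
def proj(c,X):
    K,M,t=c; q=(K@M.T@(np.atleast_2d(X)-t).T).T; return q[:,:2]/q[:,2:]
def warp(c,im,x0,x1,y0,y1,z,s=1.0):
    # metric view of plane z: image up=+x, right=-y ; s px per mm
    W=int((y1-y0)*s);H=int((x1-x0)*s)
    P=np.array([[x1,y1,z],[x1,y0,z],[x0,y0,z],[x0,y1,z]])
    A=proj(c,P).astype(np.float32);B=np.float32([[0,0],[W,0],[W,H],[0,H]])
    return cv2.warpPerspective(im,cv2.getPerspectiveTransform(A,B),(W,H),flags=cv2.INTER_CUBIC)
E
python3 - <<'E'
from h import *
c=cam('top'); im=cv2.imread('pics/top0.png')
crop=im[95:310,130:510]; cv2.imwrite('pics/crop0.png',cv2.resize(crop,None,fx=2.1,fy=2.1,interpolation=cv2.INTER_CUBIC))
for n in ['long_panel_center','square_panel_center','round_blank_center','spacer_center','long_board_face','square_board_face','round_board_face','stop_face','jar_center','cells_center']:
    try:
        env.grab_frame('top') if n=='long_panel_center' else 0
        for d in env.look_for('top',n)[:3]: print(n,np.round(d['xyz']),round(d['conf'],2),np.round(proj(c,d['xyz'])[0]))
    except Exception as e: print(n,e)
print(env.state()['time_s'])
E
```

```text
long_panel_center [653. 117.  24.] 0.6 [272. 169.]
long_panel_center [463. 108.   8.] 0.41 [270. 245.]
square_panel_center [358. -24.  29.] 0.94 [320. 291.]
square_panel_center [ 523. -193.   26.] 0.93 [392. 227.]
square_panel_center [459. -94.  28.] 0.91 [351. 251.]
round_blank_center [ 634. -149.   24.] 0.85 [376. 183.]
spacer_center [392. 263.  48.] 0.55 [201. 269.]
long_board_face [700. 274.   4.] 0.96 [214. 150.]
long_board_face [465. 106.   4.] 0.93 [271. 244.]
square_board_face [ 507. -397.    4.] 0.72 [472. 240.]
round_board_face [524. 377.   2.] 0.93 [166. 214.]
stop_face [ 402. -282.    6.] 0.91 [426. 279.]
jar_center [780. -61.  70.] 0.67 [345. 120.]
cells_center [781.  88.  17.] 0.9 [287. 124.]
0.7
```

View pics/crop0.png

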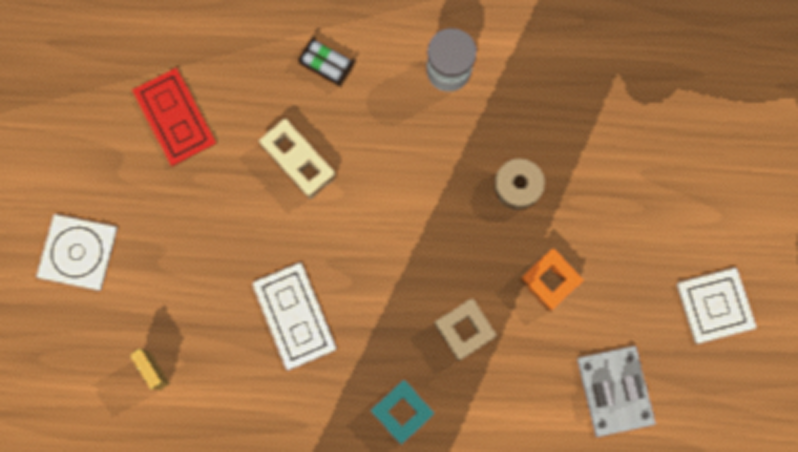

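The crop confirms the natural-plywood square (351,251), between the orange and turquoise ones, and the white long board (269,245). Now the precise poses.

```bash
cat > meas.py <<'E'
from h import *
def rect(c,im,xy,z,half,mask_fn,tag,s=3):
    x,y=xy; w=warp(c,im,x-half,x+half,y-half,y+half,z,s)
    m=mask_fn(w); m=cv2.morphologyEx(m,cv2.MORPH_OPEN,np.ones((5,5)))
    cs,_=cv2.findContours(m,cv2.RETR_EXTERNAL,cv2.CHAIN_APPROX_NONE)
    k=max(cs,key=cv2.contourArea); P=k[:,0,:]/s
    P=np.c_[x+half-P[:,1], y+half-P[:,0]].astype(np.float32)
    (cx,cy),(a,b),ang=cv2.minAreaRect(P)
    if b>a: a,b,ang=b,a,ang+90
    v=w.copy(); cv2.drawContours(v,[k],-1,(255,0,255),1)
    M=cv2.moments(P.reshape(-1,1,2))
    print(tag,'c',round(cx,1),round(cy,1),'centroid',round(M['m10']/M['m00'],1),round(M['m01']/M['m00'],1),'size',round(a,1),round(b,1),'long-axis ang',round((ang+90)%180-90,1))
    return cv2.resize(v,(260,260))
def hsv(lo,hi): return lambda w: cv2.inRange(cv2.cvtColor(w,cv2.COLOR_BGR2HSV),np.array(lo),np.array(hi))
E
python3 - <<'E'
from meas import *
c=cam('top'); im=cv2.imread('pics/top0.png')
for uv in [(271,160),(345,243),(377,190),(200,270),(262,240),(167,230),(465,250),(340,251),(310,230),(409,285),(436,290)]:
    print(uv,cv2.cvtColor(im[uv[1]:uv[1]+1,uv[0]:uv[0]+1],cv2.COLOR_BGR2HSV)[0,0])
white=hsv((0,0,150),(180,60,255)); 
ply=hsv((10,20,110),(40,125,255))
V=[rect(c,im,(465,106),5,85,white,'longboard'),rect(c,im,(507,-397),5,65,white,'sqboard'),rect(c,im,(524,377),5,65,white,'rdboard'),
rect(c,im,(653,117),26,70,ply,'long'),rect(c,im,(459,-94),26,50,ply,'sq'),rect(c,im,(634,-149),26,45,ply,'round'),
rect(c,im,(392,263),50,45,hsv((15,120,130),(35,255,255)),'spacer'),rect(c,im,(402,-282),6,70,hsv((0,0,100),(180,60,255)),'stop')]
cv2.imwrite('pics/m0.png',cv2.resize(np.vstack([np.hstack(V[:4]),np.hstack(V[4:])]),(800,400)))
E
```

```text
(271, 160) [ 26  68 233]
(345, 243) [ 17 104 169]
(377, 190) [ 18  90 184]
(200, 270) [ 20 157 229]
(262, 240) [ 26  20 212]
(167, 230) [ 28  20 229]
(465, 250) [ 28  16 230]
(340, 251) [ 19  86 181]
(310, 230) [ 14 152 174]
(409, 285) [ 12  86 152]
(436, 290) [ 30   7 148]
longboard c 463.1 108.5 centroid 462.9 108.5 size 114.2 64.5 long-axis ang 26.6
sqboard c 506.8 -393.8 centroid 506.7 -393.8 size 75.9 75.5 long-axis ang -72.0
rdboard c 523.4 376.3 centroid 523.3 376.2 size 80.0 79.4 long-axis ang 82.0
long c 651.7 118.3 centroid 651.9 118.6 size 100.1 47.2 long-axis ang 45.5
sq c 457.6 -94.6 centroid 457.6 -94.6 size 56.3 55.2 long-axis ang -54.1
round c 637.8 -152.2 centroid 637.8 -152.0 size 60.6 60.3 long-axis ang 45.0
spacer c 386.0 264.4 centroid 386.3 265.5 size 59.3 24.1 long-axis ang 44.4
stop c 398.6 -275.2 centroid 398.6 -275.2 size 93.3 71.7 long-axis ang 15.1
```

View pics/m0.png

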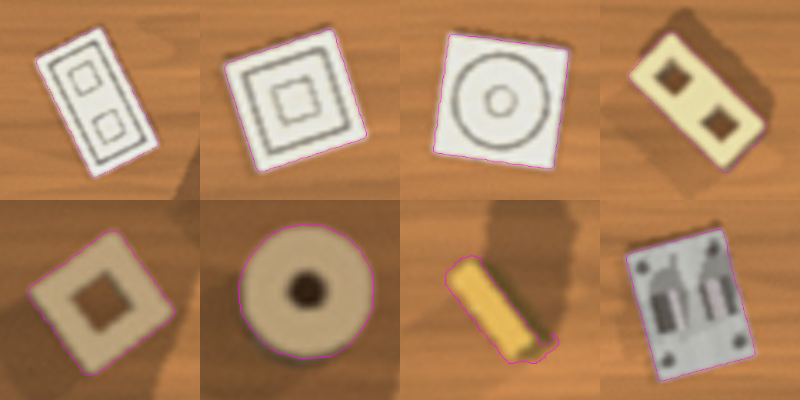

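```bash
cat > plan.py <<'E'
import sys
from h import *
def plan(x,y,z,yaw,verbose=1):
    s=env.state(); M=R.from_euler('xyz',s['ee_rot'],degrees=True).as_matrix()
    d=M.T@(np.array([x,y,z])-s['ee_pos'])
    dy=((s['ee_rot'][2]-yaw)+180)%360-180
    j1=np.degrees(np.arctan2(y,x))
    print('t',round(s['time_s'],2),'pos',np.round(s['ee_pos'],1),'rot',np.round(s['ee_rot'],1),'w',round(s['gripper_width'],1),'F',np.round(s['force'],1))
    print('delta tool mm',np.round(d,1),'turn',round(dy,1),'| j6 at goal ~',round(90+j1-yaw,1))
if __name__=='__main__': plan(*map(float,sys.argv[1:5]))
E
python3 - <<'E'
from meas import *
c=cam('top'); im=cv2.imread('pics/top0.png')
print(rect(c,im,(388,267),50,40,hsv((15,100,195),(35,255,255)),'spacer').shape)
E
python3 plan.py 652 118 120 45.5
```

```text
spacer c 387.7 267.6 centroid 388.0 267.5 size 46.6 14.8 long-axis ang 37.3
(260, 260, 3)
t 0.7 pos [ 233.9 -525.3  231. ] rot [180.  -0.  24.] w 91.0 F [-0.6  0.3  1. ]
delta tool mm [ 643.6 -417.7  110.9] turn -21.5 | j6 at goal ~ 54.8
```

Call:
jog_arm([
  [[0.644,-0.418,0.111,-21.5,0.08],[0.644,-0.418,0.111,-21.5,0.08],[0.644,-0.418,0.111,-21.5,0.08],[0.644,-0.418,0.111,-21.5,0.08],[0.644,-0.418,0.111,-21.5,0.08],[0.644,-0.418,0.111,-21.5,0.08],[0.644,-0.418,0.111,-21.5,0.08],[0.644,-0.418,0.111,-21.5,0.08],[0.644,-0.418,0.111,-21.5,0.08],[0.644,-0.418,0.111,-21.5,0.08],[0.644,-0.418,0.111,-21.5,0.08],[0.644,-0.418,0.111,-21.5,0.08],[0.644,-0.418,0.111,-21.5,0.08],[0.644,-0.418,0.111,-21.5,0.08],[0.644,-0.418,0.111,-21.5,0.08],[0.644,-0.418,0.111,-21.5,0.08],[0.644,-0.418,0.111,-21.5,0.08],[0.644,-0.418,0.111,-21.5,0.08],[0.644,-0.418,0.111,-21.5,0.08],[0.644,-0.418,0.111,-21.5,0.08]],
])

```text
time_s: 2.37
ee_pos: [654.4, 123.2, 118.4]
ee_rot: [-180.0, -0.1, 45.7]
force: [-0.4, 0.3, 0.3]
gripper_width: 80.2
```

```bash
python3 plan.py 652 118 20 45.5; python3 - <<'E'
from h import *
im=env.grab_frame('wrist'); cv2.imwrite('pics/w1.png',im[:,:,::-1])
E
```

```text
t 2.37 pos [654.4 123.2 118.4] rot [-1.80e+02 -1.00e-01  4.57e+01] w 80.2 F [-0.4  0.3  0.3]
delta tool mm [-5.6  2.  98.4] turn 0.2 | j6 at goal ~ 54.8
```

View pics/w1.png

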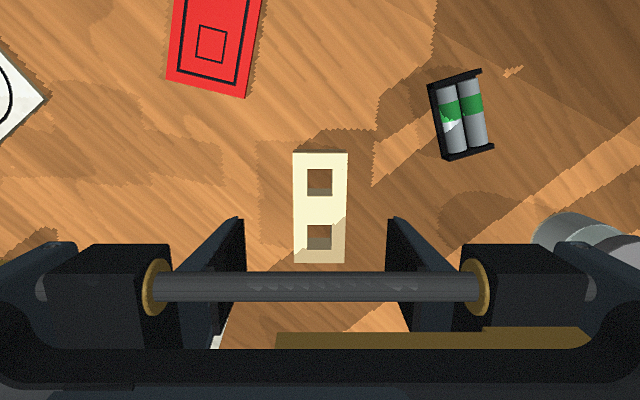

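The long panel is between the fingers. Its top face has corners at about (293,152), (348,152), (344,262) and (294,262). I'll back-project these as a check.

```bash
python3 - <<'E'
from h import *
c=cam('wrist'); P=back(c,[(293,152),(348,152),(344,263),(294,263)],26); print(np.round(P,1),P.mean(0), np.linalg.norm(P[0]-P[1]),np.linalg.norm(P[1]-P[2]))
E
python3 plan.py 652 118 20 45.5
```

```text
[[671.  162.8  26. ]
 [700.9 133.6  26. ]
 [635.2  67.4  26. ]
 [605.1  96.8  26. ]] [653.04486604 115.14814426  26.        ] 41.8347844700437 93.24008124347581
t 2.42 pos [652.8 120.8 118.8] rot [-180.     0.    45.7] w 80.1 F [-0.1 -0.  -0.1]
delta tool mm [-2.5  1.4 98.8] turn 0.2 | j6 at goal ~ 54.8
```

Call:
jog_arm([
  [[0,0,0.03,0,0.08],[-0.001,0,0.06,0,0.08],[-0.001,0,0.08,0,0.08],[-0.001,0,0.092,0,0.08],[-0.001,0,0.097,0,0.08],[-0.001,0,0.099,0,0.08],[-0.001,0,0.099,0,0.08],[-0.001,0,0.099,0,0.03],[-0.001,0,0.099,0,0.03],[-0.001,0,0.099,0,0.03],[-0.001,0,0.099,0,0.03],[-0.001,0,0.099,0,0.03],[-0.001,0,0.099,0,0.03],[-0.001,0,0.099,0,0.03]],
], grip_force=20)

```text
time_s: 3.58
ee_pos: [651.7, 117.7, 21.2]
ee_rot: [180.0, -0.0, 45.5]
force: [-0.2, 0.6, 0.5]
gripper_width: 42.0
```

```bash
python3 plan.py 463 108.5 60 26.6
```

```text
t 3.58 pos [651.7 117.7  21.2] rot [180.   -0.   45.5] w 42.0 F [-0.2  0.6  0.5]
delta tool mm [-138.8 -128.1  -38.9] turn 18.9 | j6 at goal ~ 76.6
```

Call:
jog_arm([
  [[0,0,-0.01,0,0.03],[0,0,-0.025,0,0.03],[-0.005,-0.005,-0.04,1,0.03],[-0.015,-0.015,-0.05,3,0.03],[-0.03,-0.028,-0.05,6,0.03],[-0.047,-0.044,-0.05,9,0.03],[-0.065,-0.06,-0.05,12,0.03],[-0.083,-0.077,-0.05,15,0.03],[-0.1,-0.092,-0.05,17,0.03],[-0.115,-0.106,-0.05,18.9,0.03],[-0.126,-0.116,-0.05,18.9,0.03],[-0.134,-0.123,-0.05,18.9,0.03],[-0.1385,-0.128,-0.05,18.9,0.03],[-0.1385,-0.128,-0.05,18.9,0.03],[-0.1385,-0.128,-0.05,18.9,0.03],[-0.1385,-0.128,-0.05,18.9,0.03]],
])

```text
time_s: 4.92
ee_pos: [464.4, 108.9, 71.2]
ee_rot: [180.0, -0.1, 26.6]
force: [-0.1, 0.1, -0.8]
gripper_width: 42.2
```

```bash
python3 - <<'E'
from h import *
for n in ('wrist','top'):
  im=env.grab_frame(n); cv2.imwrite(f'pics/{n}2.png',im[:,:,::-1])
E
python3 plan.py 463 108.5 26 26.6
```

```text
t 5.02 pos [464.1 108.8  71. ] rot [180.   -0.   26.6] w 42.2 F [-1.3  0.1 -0.9]
delta tool mm [-1.2 -0.3 45. ] turn -0.0 | j6 at goal ~ 76.6
```

View pics/wrist2.png

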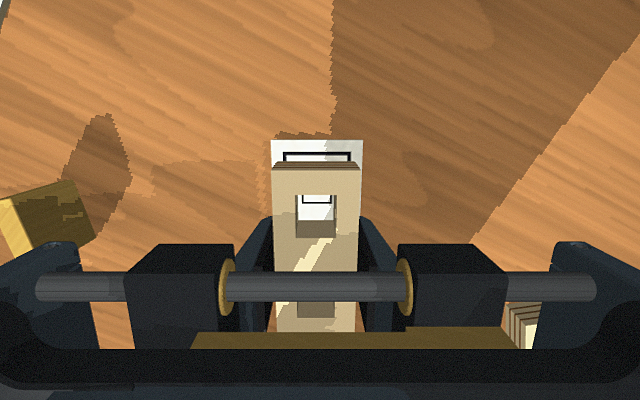

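The held panel is seen over the white board. The far outline edge runs (284,153) to (350,153), and the panel's far top edge (273,169) to (360,169).

```bash
python3 - <<'E'
from h import *
c=cam('wrist'); s=env.state(); M=R.from_euler('xyz',s['ee_rot'],degrees=True).as_matrix()
def t(uv,z): return np.round((M.T@(back(c,uv,z)-s['ee_pos']).T).T,1)
print('outline far',t([(284,153),(350,153)],5)); print('panel far',t([(273,169),(360,169)],75.9))
E
```

```text
outline far [[ 46.1 -20.8  66. ]
 [ 46.1  23.9  66. ]]
panel far [[ 48.9 -19.3  -4.9]
 [ 48.9  21.2  -4.9]]
```

Call:
jog_arm([
  [[-0.001,0,0.015,0,0.03],[-0.002,0,0.028,0,0.03],[-0.002,0,0.037,0,0.03],[-0.002,0,0.042,0,0.03],[-0.002,0,0.0445,0,0.03],[-0.002,0,0.0455,0,0.03],[-0.002,0,0.0455,0,0.03],[-0.002,0,0.0455,0,0.046],[-0.002,0,0.0455,0,0.055],[-0.002,0,0.0455,0,0.065],[-0.002,0,0.0455,0,0.065],[-0.002,0,0.03,0,0.065],[-0.002,0,0.0,0,0.065],[-0.002,0,-0.03,0,0.07],[-0.002,0,-0.04,0,0.075],[-0.002,0,-0.04,0,0.075]],
])

```text
time_s: 6.35
ee_pos: [463.5, 108.2, 113.7]
ee_rot: [179.9, -0.4, 26.6]
force: [-0.3, -0.2, -0.6]
gripper_width: 74.6
```

```bash
python3 - <<'E'
from h import *
for n in ('wrist',):
  im=env.grab_frame(n); cv2.imwrite(f'pics/{n}3.png',im[:,:,::-1])
E
python3 plan.py 457.6 -94.6 75 36
```

```text
t 6.4 pos [462.2 107.9 111.9] rot [179.9  -0.2  26.6] w 75.1 F [-1.2 -0.1 -0.5]
delta tool mm [-94.9 179.   36.8] turn -9.4 | j6 at goal ~ 42.3
```

View pics/wrist3.png

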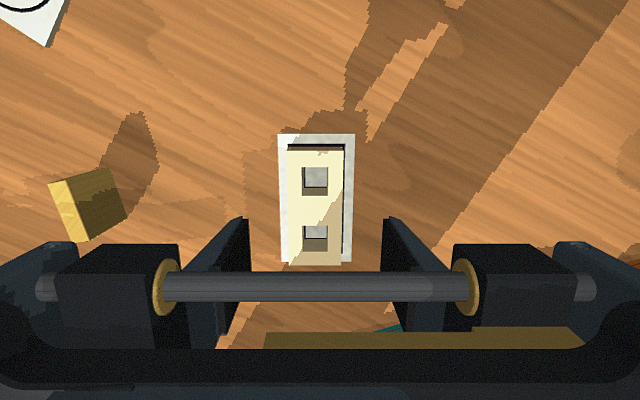

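The panel lies inside its outline, with a thin black margin showing at top and right. Next, the square one.

Call:
jog_arm([
  [[-0.015,0.028,0,-3,0.08],[-0.033,0.062,0,-6,0.08],[-0.052,0.098,0,-9.4,0.08],[-0.07,0.132,0,-9.4,0.08],[-0.084,0.158,0,-9.4,0.08],[-0.092,0.173,0,-9.4,0.08],[-0.095,0.179,0,-9.4,0.08],[-0.095,0.179,0,-9.4,0.08],[-0.095,0.179,0,-9.4,0.08],[-0.095,0.179,0,-9.4,0.08],[-0.095,0.179,0,-9.4,0.08]],
])

```text
time_s: 7.32
ee_pos: [456.4, -93.6, 110.7]
ee_rot: [-180.0, 0.0, 36.1]
force: [-0.3, -0.5, -0.4]
gripper_width: 79.8
```

```bash
python3 plan.py 457.6 -94.6 20 36; python3 - <<'E'
from h import *
im=env.grab_frame('wrist'); cv2.imwrite(f'pics/wrist4.png',im[:,:,::-1])
E

```

```text
t 7.32 pos [456.4 -93.6 110.7] rot [-180.     0.    36.1] w 79.8 F [-0.3 -0.5 -0.4]
delta tool mm [ 0.4  1.6 90.7] turn 0.1 | j6 at goal ~ 42.3
```

View pics/wrist4.png

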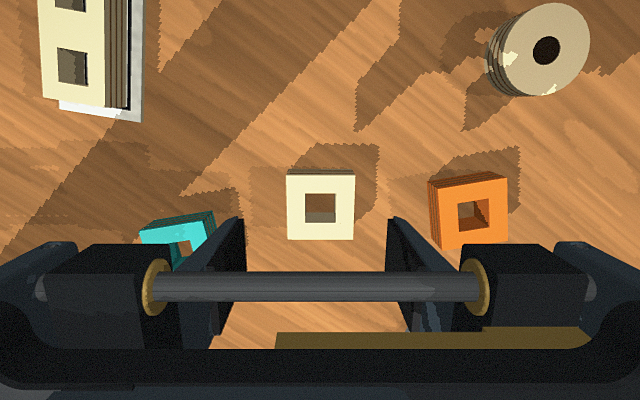

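The plywood square (287–355, 174–239) is between the fingers, with turquoise on the left and orange on the right.

```bash
python3 - <<'E'
from h import *
c=cam('wrist'); s=env.state(); M=R.from_euler('xyz',s['ee_rot'],degrees=True).as_matrix()
def t(uv,z): return np.round((M.T@(back(c,uv,z)-s['ee_pos']).T).T,1)
q=t([(287,174),(355,174),(354,239),(288,239)],26);print(q,q.mean(0)); print('turq/orange',t([(214,212),(431,185),(440,250)],26))
E
```

```text
[[ 27.5 -20.8  84.8]
 [ 27.5  30.2  84.8]
 [-25.1  31.2  84.8]
 [-25.1 -21.2  84.8]] [ 1.2   4.85 84.8 ]
turq/orange [[ -2.5 -78.1  84.8]
 [ 19.   88.1  84.8]
 [-34.7 100.5  84.8]]
```

Call:
jog_arm([
  [[0,0.001,0.03,0,0.08],[0.001,0.002,0.055,0,0.08],[0.001,0.003,0.073,0,0.08],[0.001,0.003,0.084,0,0.08],[0.001,0.003,0.089,0,0.08],[0.001,0.003,0.0905,0,0.08],[0.001,0.003,0.0905,0,0.08],[0.001,0.003,0.0905,0,0.04],[0.001,0.003,0.0905,0,0.04],[0.001,0.003,0.0905,0,0.04],[0.001,0.003,0.0905,0,0.04],[0.001,0.003,0.0905,0,0.04],[0.001,0.003,0.0905,0,0.04],[0.001,0.003,0.0905,0,0.04]],
], grip_force=20)

```text
time_s: 8.53
ee_pos: [459.4, -96.7, 20.9]
ee_rot: [180.0, -0.0, 36.0]
force: [-0.0, 0.4, 4.6]
gripper_width: 52.0
```

```bash
python3 plan.py 506.7 -393.8 90 18
```

```text
t 8.53 pos [459.4 -96.7  20.9] rot [180.  -0.  36.] w 52.0 F [-0.   0.4  4.6]
delta tool mm [-136.2  268.2  -69. ] turn 18.0 | j6 at goal ~ 34.1
```

Call:
jog_arm([
  [[0,0,-0.012,0,0.04],[0,0,-0.03,0,0.04],[0,0,-0.05,0,0.04],[-0.006,0.012,-0.064,2,0.04],[-0.016,0.032,-0.07,5,0.04],[-0.03,0.06,-0.07,8,0.04],[-0.046,0.09,-0.07,11,0.04],[-0.062,0.122,-0.07,14,0.04],[-0.078,0.154,-0.07,16,0.04],[-0.094,0.185,-0.07,18,0.04],[-0.108,0.213,-0.07,18,0.04],[-0.12,0.237,-0.07,18,0.04],[-0.129,0.255,-0.07,18,0.04],[-0.134,0.265,-0.07,18,0.04],[-0.136,0.268,-0.07,18,0.04],[-0.136,0.268,-0.07,18,0.04],[-0.136,0.268,-0.07,18,0.04],[-0.136,0.268,-0.07,18,0.04]],
])

```text
time_s: 10.03
ee_pos: [506.3, -391.9, 90.4]
ee_rot: [-179.9, 0.0, 18.1]
force: [0.0, 0.1, 0.3]
gripper_width: 51.9
```

```bash
python3 plan.py 506.7 -393.8 26 18; python3 - <<'E'
from h import *
im=env.grab_frame('wrist'); cv2.imwrite(f'pics/wrist5.png',im[:,:,::-1])
E

```

```text
t 10.03 pos [ 506.3 -391.9   90.4] rot [-179.9    0.    18.1] w 51.9 F [0.  0.1 0.3]
delta tool mm [-0.2  2.  64.4] turn 0.1 | j6 at goal ~ 34.1
```

View pics/wrist5.png

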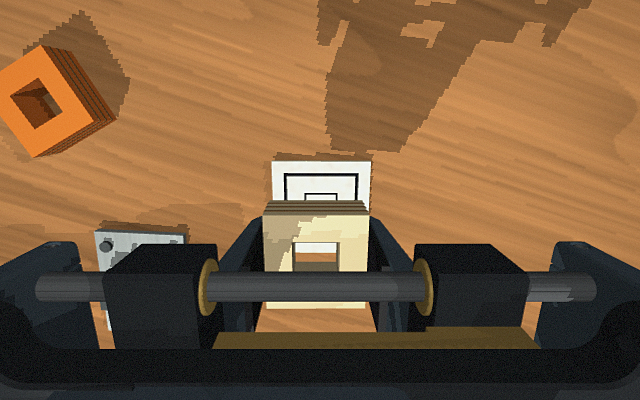

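The outline's far edge is (285,174) to (357,174) and the panel's far top edge (263,215) to (369,215). Both look parallel.

```bash
python3 - <<'E'
from h import *
c=cam('wrist'); s=env.state(); M=R.from_euler('xyz',s['ee_rot'],degrees=True).as_matrix()
def t(uv,z): return np.round((M.T@(back(c,uv,z)-s['ee_pos']).T).T,1)
print(s['ee_pos'],t([(285,174),(357,174)],5),t([(263,215),(369,215)],95.5))
E
```

```text
[ 506.46374299 -392.0092577    90.53600433] [[ 27.5 -22.5  85.5]
 [ 27.5  31.7  85.5]] [[ 26.3 -25.1  -5. ]
 [ 26.3  26.3  -5. ]]
```

Call:
jog_arm([
  [[0,0.001,0.02,0,0.04],[0,0.002,0.04,0,0.04],[0,0.003,0.053,0,0.04],[0,0.003,0.06,0,0.04],[0,0.003,0.0635,0,0.04],[0,0.003,0.065,0,0.04],[0,0.003,0.065,0,0.04],[0,0.003,0.065,0,0.055],[0,0.003,0.065,0,0.063],[0,0.003,0.065,0,0.072],[0,0.003,0.065,0,0.072],[0,0.003,0.05,0,0.072],[0,0.003,0.02,0,0.072],[0,0.003,-0.01,0,0.075],[0,0.003,-0.02,0,0.075],[0,0.003,-0.02,0,0.08],[0,0.003,-0.02,0,0.08]],
])

```text
time_s: 11.5
ee_pos: [507.3, -396.2, 110.4]
ee_rot: [180.0, -0.0, 18.0]
force: [0.4, -1.3, -0.2]
gripper_width: 80.1
```

```bash
python3 - <<'E'
from h import *
im=env.grab_frame('wrist'); cv2.imwrite(f'pics/wrist6.png',im[:,:,::-1])
E
python3 plan.py 637.8 -152 110 64
```

```text
t 11.55 pos [ 506.8 -395.7  109.2] rot [-1.799e+02  1.000e-01  1.800e+01] w 79.9 F [-1.2  0.7 -0.4]
delta tool mm [ 199.9 -191.3   -0.7] turn -46.0 | j6 at goal ~ 12.6
```

View pics/wrist6.png

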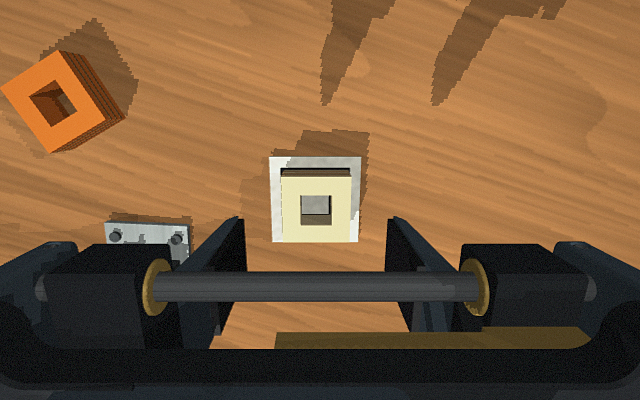

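The square lies inside its outline. Next, the round blank.

Call:
jog_arm([
  [[0.015,-0.014,0,-5,0.085],[0.04,-0.038,0,-11,0.085],[0.068,-0.065,0,-17,0.085],[0.096,-0.092,0,-23,0.085],[0.124,-0.119,0,-29,0.085],[0.15,-0.144,0,-35,0.085],[0.172,-0.165,0,-41,0.085],[0.188,-0.18,0,-46,0.085],[0.197,-0.189,0,-46,0.085],[0.2,-0.191,0,-46,0.085],[0.2,-0.191,0,-46,0.085],[0.2,-0.191,0,-46,0.085],[0.2,-0.191,0,-46,0.085],[0.2,-0.191,0,-46,0.085]],
])

```text
time_s: 12.72
ee_pos: [638.1, -154.2, 110.4]
ee_rot: [-180.0, 0.0, 63.9]
force: [0.0, -0.8, -0.2]
gripper_width: 84.9
```

```bash
python3 plan.py 637.8 -152 20 64; python3 - <<'E'
from h import *
im=env.grab_frame('wrist'); cv2.imwrite(f'pics/wrist7.png',im[:,:,::-1])
E

```

```text
t 12.72 pos [ 638.1 -154.2  110.4] rot [-180.     0.    63.9] w 84.9 F [ 0.  -0.8 -0.2]
delta tool mm [ 1.9 -1.2 90.4] turn -0.1 | j6 at goal ~ 12.6
```

View pics/wrist7.png

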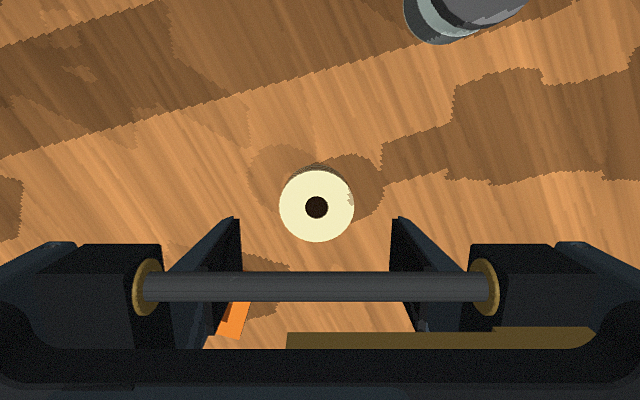

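The round blank is centred between the fingers at about (317,207). The orange part, lower left, is clear.

```bash
python3 - <<'E'
from h import *
c=cam('wrist'); s=env.state(); M=R.from_euler('xyz',s['ee_rot'],degrees=True).as_matrix()
def t(uv,z): return np.round((M.T@(back(c,uv,z)-s['ee_pos']).T).T,1)
print(t([(317,207),(279,206),(354,206)],26))
E
```

```text
[[  1.4   2.   84.5]
 [  2.2 -27.3  84.5]
 [  2.2  30.5  84.5]]
```

Call:
jog_arm([
  [[0.001,0,0.03,0,0.085],[0.002,0,0.055,0,0.085],[0.002,0,0.073,0,0.085],[0.002,0,0.084,0,0.085],[0.002,0,0.0885,0,0.085],[0.002,0,0.09,0,0.085],[0.002,0,0.09,0,0.085],[0.002,0,0.09,0,0.045],[0.002,0,0.09,0,0.045],[0.002,0,0.09,0,0.045],[0.002,0,0.09,0,0.045],[0.002,0,0.09,0,0.045],[0.002,0,0.09,0,0.045],[0.002,0,0.09,0,0.045]],
], grip_force=20)

```text
time_s: 13.93
ee_pos: [639.9, -151.1, 21.1]
ee_rot: [179.9, -0.0, 64.0]
force: [-0.2, 0.8, 3.7]
gripper_width: 57.6
```

```bash
python3 plan.py 523.3 376.2 90 82
```

```text
t 13.93 pos [ 639.9 -151.1   21.1] rot [179.9  -0.   64. ] w 57.6 F [-0.2  0.8  3.7]
delta tool mm [ 422.8 -335.9  -69.2] turn -18.0 | j6 at goal ~ 43.7
```

Call:
jog_arm([
  [[0,0,-0.012,0,0.045],[0,0,-0.03,0,0.045],[0.004,-0.003,-0.05,0,0.045],[0.014,-0.011,-0.064,-1,0.045],[0.031,-0.025,-0.07,-2,0.045],[0.053,-0.042,-0.07,-4,0.045],[0.079,-0.063,-0.07,-6,0.045],[0.107,-0.085,-0.07,-8,0.045],[0.136,-0.108,-0.07,-10,0.045],[0.165,-0.131,-0.07,-12,0.045],[0.194,-0.154,-0.07,-14,0.045],[0.223,-0.177,-0.07,-16,0.045],[0.252,-0.2,-0.07,-18,0.045],[0.281,-0.223,-0.07,-18,0.045],[0.31,-0.246,-0.07,-18,0.045],[0.338,-0.269,-0.07,-18,0.045],[0.364,-0.289,-0.07,-18,0.045],[0.387,-0.307,-0.07,-18,0.045],[0.405,-0.322,-0.07,-18,0.045],[0.416,-0.331,-0.07,-18,0.045]],
])

```text
time_s: 15.6
ee_pos: [522.9, 371.0, 90.8]
ee_rot: [-180.0, -0.0, 82.2]
force: [-0.3, -0.0, -0.5]
gripper_width: 57.5
```

Call:
jog_arm([
  [[0.005,-0.004,0,0,0.045],[0.007,-0.005,0,0,0.045],[0.007,-0.005,0,0,0.045],[0.007,-0.005,0,0,0.045],[0.007,-0.005,0,0,0.045]],
])

```text
time_s: 16.02
ee_pos: [520.9, 374.3, 90.5]
ee_rot: [-180.0, 0.0, 81.9]
force: [-0.2, 0.2, -0.6]
gripper_width: 57.7
```

```bash
python3 plan.py 523.3 376.2 26 82; python3 - <<'E'
from h import *
im=env.grab_frame('wrist'); cv2.imwrite(f'pics/wrist8.png',im[:,:,::-1])
E

```

```text
t 16.02 pos [520.9 374.3  90.5] rot [-180.     0.    81.9] w 57.7 F [-0.2  0.2 -0.6]
delta tool mm [ 2.3  2.1 64.5] turn -0.1 | j6 at goal ~ 43.7
```

View pics/wrist8.png

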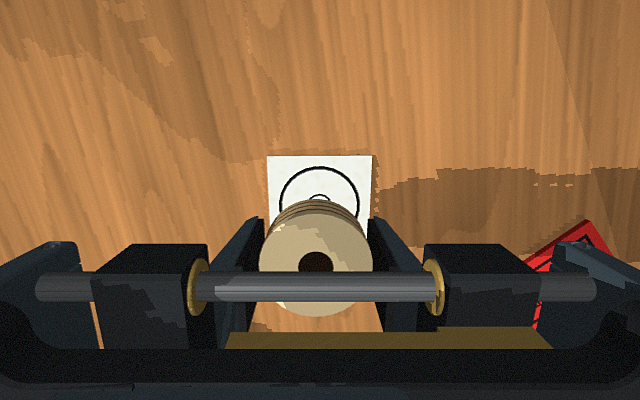

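```bash
python3 - <<'E'
from h import *
c=cam('wrist'); s=env.state(); M=R.from_euler('xyz',s['ee_rot'],degrees=True).as_matrix()
def t(uv,z): return np.round((M.T@(back(c,uv,z)-s['ee_pos']).T).T,1)
print(t([(320,167),(320,156)],5), t([(316,215),(258,265),(374,265),(317,261)],95.4))
E
```

```text
[[32.2  4.3 85.5]
 [40.4  4.3 85.5]] [[ 25.6   1.1  -4.9]
 [ -1.2 -28.3  -4.9]
 [ -1.2  30.6  -4.9]
 [  1.    1.6  -4.9]]
```

Call:
jog_arm([
  [[0.001,0.001,0.02,0,0.045],[0.0025,0.0025,0.04,0,0.045],[0.0025,0.0025,0.053,0,0.045],[0.0025,0.0025,0.06,0,0.045],[0.0025,0.0025,0.0635,0,0.045],[0.0025,0.0025,0.0645,0,0.045],[0.0025,0.0025,0.0645,0,0.045],[0.0025,0.0025,0.0645,0,0.061],[0.0025,0.0025,0.0645,0,0.07],[0.0025,0.0025,0.0645,0,0.078],[0.0025,0.0025,0.0645,0,0.078],[0.0025,0.0025,0.05,0,0.078],[0.0025,0.0025,0.02,0,0.08],[0.0025,0.0025,-0.01,0,0.08],[0.0025,0.0025,-0.03,0,0.08],[0.0025,0.0025,-0.03,0,0.08],[0.0025,0.0025,-0.03,0,0.08]],
])

```text
time_s: 17.48
ee_pos: [523.9, 378.2, 121.9]
ee_rot: [179.9, -0.1, 82.0]
force: [-0.2, 0.0, 0.2]
gripper_width: 80.1
```

```bash
python3 - <<'E'
from h import *
im=env.grab_frame('wrist'); cv2.imwrite(f'pics/wrist9.png',im[:,:,::-1])
im=env.grab_frame('top'); cv2.imwrite(f'pics/top9.png',im[:,:,::-1])
E
python3 plan.py 388 267.5 120 127.3
```

```text
t 17.58 pos [522.6 377.3 119.3] rot [-1.799e+02  1.000e-01  8.200e+01] w 79.7 F [-0.6  0.  -0.4]
delta tool mm [-127.4 -118.    -0.3] turn -45.3 | j6 at goal ~ -2.7
```

View pics/wrist9.png

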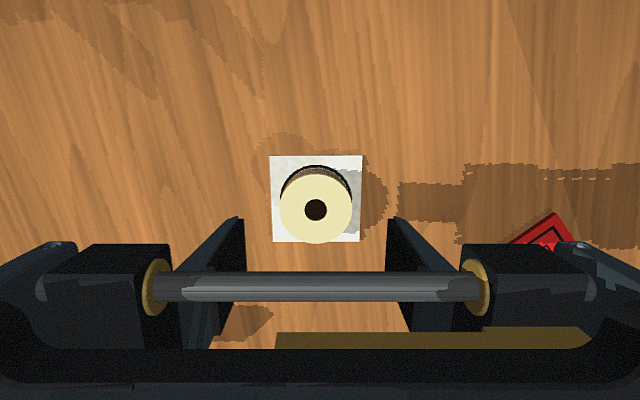

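View pics/top9.png

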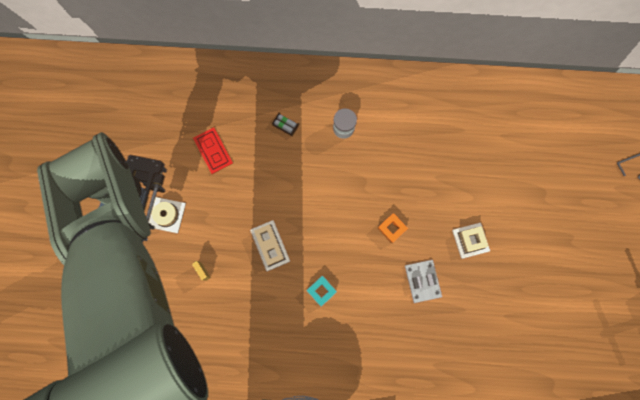

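All three parts lie on their boards. Before the spacer, a numeric check from the top view.

```bash
python3 - <<'E'
from meas import *
c=cam('top'); im=cv2.imread('pics/top9.png')
ply=hsv((10,35,110),(40,125,255))
V=[rect(c,im,(463,108),31,70,ply,'long 463.1 108.5 26.6'),rect(c,im,(507,-394),31,50,hsv((10,45,110),(40,125,255)),'sq 506.7 -393.8 18'),rect(c,im,(523,376),31,45,hsv((10,45,110),(40,125,255)),'rd 523.3 376.2')]
cv2.imwrite('pics/m9.png',np.hstack(V))
E
```

```text
long 463.1 108.5 26.6 c 460.1 106.1 centroid 460.0 105.9 size 114.8 66.3 long-axis ang 26.6
sq 506.7 -393.8 18 c 502.9 -385.6 centroid 504.8 -390.0 size 78.1 77.4 long-axis ang -72.0
rd 523.3 376.2 c 521.1 373.4 centroid 521.2 374.2 size 66.7 60.4 long-axis ang 36.9
```

View pics/m9.png

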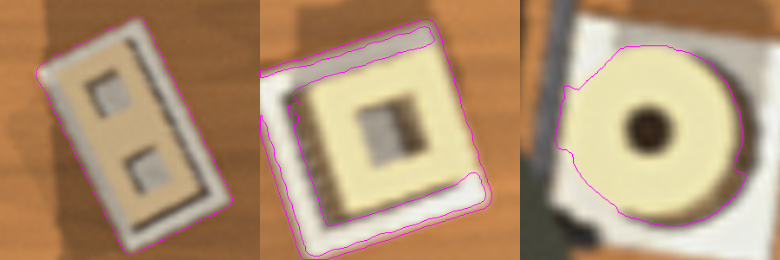

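The colour masks bled onto shaded board, so I read the faces by eye in the tiles: square (390,131) gives (506.6, -394), long (135,128) gives (464, 105), round (648,130) gives (523, 377). All are within about 4 mm of the board centres and aligned. Next, the spacer, gripped by its ends.

Call:
jog_arm([
  [[-0.01,-0.009,0,-5,0.08],[-0.027,-0.025,0,-11,0.08],[-0.047,-0.044,0,-17,0.08],[-0.068,-0.063,0,-23,0.08],[-0.088,-0.081,0,-29,0.08],[-0.105,-0.097,0,-35,0.08],[-0.118,-0.109,0,-41,0.08],[-0.125,-0.116,0,-45.3,0.08],[-0.127,-0.118,0,-45.3,0.08],[-0.127,-0.118,0,-45.3,0.08],[-0.127,-0.118,0,-45.3,0.08],[-0.127,-0.118,0,-45.3,0.08]],
])

```text
time_s: 18.58
ee_pos: [389.5, 268.9, 120.1]
ee_rot: [180.0, 0.0, 127.2]
force: [0.1, -0.2, -0.1]
gripper_width: 79.9
```

```bash
python3 plan.py 388 267.5 30 127.3; python3 - <<'E'
from h import *
im=env.grab_frame('wrist'); cv2.imwrite(f'pics/wrist10.png',im[:,:,::-1])
E

```

```text
t 18.58 pos [389.5 268.9 120.1] rot [180.    0.  127.2] w 79.9 F [ 0.1 -0.2 -0.1]
delta tool mm [-0.2 -2.1 90.1] turn -0.1 | j6 at goal ~ -2.7
```

View pics/wrist10.png

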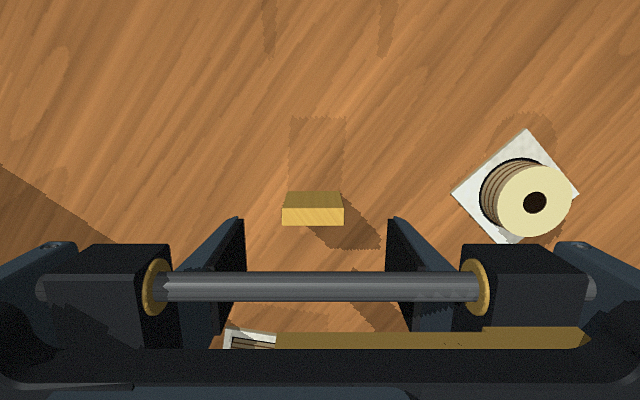

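The spacer's top face (282–344, 206–226) is centred and square to the jaws.

```bash
python3 - <<'E'
from h import *
c=cam('wrist'); s=env.state(); M=R.from_euler('xyz',s['ee_rot'],degrees=True).as_matrix()
def t(uv,z): return np.round((M.T@(back(c,uv,z)-s['ee_pos']).T).T,1)
q=t([(282,206),(343,206),(344,226),(283,226)],50);print(q,q.mean(0))
E
```

```text
[[  5.9 -23.5  70.1]
 [  5.9  20.6  70.1]
 [ -9.6  21.7  70.1]
 [ -9.5 -23.3  70.1]] [-1.825 -1.125 70.1  ]
```

Call:
jog_arm([
  [[0,0,0.03,0,0.08],[-0.001,-0.001,0.055,0,0.08],[-0.001,-0.0015,0.073,0,0.08],[-0.001,-0.0015,0.084,0,0.08],[-0.001,-0.0015,0.089,0,0.08],[-0.001,-0.0015,0.09,0,0.08],[-0.001,-0.0015,0.09,0,0.08],[-0.001,-0.0015,0.09,0,0.035],[-0.001,-0.0015,0.09,0,0.035],[-0.001,-0.0015,0.09,0,0.035],[-0.001,-0.0015,0.09,0,0.035],[-0.001,-0.0015,0.09,0,0.035],[-0.001,-0.0015,0.09,0,0.035],[-0.001,-0.0015,0.09,0,0.035],[-0.001,-0.0015,0.09,0,0.035]],
], grip_force=40)

```text
time_s: 19.88
ee_pos: [388.4, 266.8, 30.7]
ee_rot: [180.0, 0.0, 127.3]
force: [-0.5, -0.9, 3.1]
gripper_width: 45.4
```

```bash
python3 plan.py 398.6 -275.2 120 105.1
```

```text
t 19.88 pos [388.4 266.8  30.7] rot [180.    0.  127.3] w 45.4 F [-0.5 -0.9  3.1]
delta tool mm [-437.4 -320.3  -89.4] turn 22.2 | j6 at goal ~ -49.7
```

Call:
jog_arm([
  [[0,0,-0.012,0,0.035],[0,0,-0.032,0,0.035],[0,0,-0.055,0,0.035],[-0.005,-0.004,-0.075,0,0.035],[-0.016,-0.012,-0.086,1,0.035],[-0.034,-0.025,-0.09,2,0.035],[-0.057,-0.042,-0.09,4,0.035],[-0.083,-0.061,-0.09,6,0.035],[-0.111,-0.081,-0.09,8,0.035],[-0.139,-0.102,-0.09,10,0.035],[-0.168,-0.123,-0.09,12,0.035],[-0.197,-0.144,-0.09,14,0.035],[-0.226,-0.165,-0.09,16,0.035],[-0.255,-0.187,-0.09,18,0.035],[-0.284,-0.208,-0.09,20,0.035],[-0.313,-0.229,-0.09,22.2,0.035],[-0.341,-0.25,-0.09,22.2,0.035],[-0.367,-0.269,-0.09,22.2,0.035],[-0.39,-0.286,-0.09,22.2,0.035],[-0.41,-0.3,-0.09,22.2,0.035]],
])

```text
time_s: 21.55
ee_pos: [397.3, -243.1, 120.0]
ee_rot: [-180.0, -0.0, 105.0]
force: [-0.1, 0.1, -1.4]
gripper_width: 46.0
```

```bash
python3 plan.py 398.6 -275.2 120 105.1
```

```text
t 21.55 pos [ 397.3 -243.1  120. ] rot [-180.   -0.  105.] w 46.0 F [-0.1  0.1 -1.4]
delta tool mm [-31.3  -7.   -0. ] turn -0.1 | j6 at goal ~ -49.7
```

Call:
jog_arm([
  [[-0.014,-0.004,0,0,0.035],[-0.024,-0.006,0,0,0.035],[-0.03,-0.008,0,0,0.035],[-0.033,-0.008,0,0,0.035],[-0.033,-0.008,0,0,0.035],[-0.033,-0.008,0,0,0.035],[-0.033,-0.008,0,0,0.035],[-0.033,-0.008,0,0,0.035]],
])

```text
time_s: 22.22
ee_pos: [398.8, -274.4, 120.5]
ee_rot: [-180.0, -0.0, 105.2]
force: [-0.0, -1.0, -2.1]
gripper_width: 45.6
```

```bash
python3 plan.py 398.6 -275.2 60 105.1; python3 - <<'E'
from h import *
for n in ('wrist','scene'):
  im=env.grab_frame(n); cv2.imwrite(f'pics/{n}11.png',im[:,:,::-1])
im=cv2.imread('pics/scene11.png')[90:190,200:360]; cv2.imwrite('pics/s11c.png',cv2.resize(im,None,fx=5,fy=5,interpolation=cv2.INTER_CUBIC))
E

```

```text
t 22.22 pos [ 398.8 -274.4  120.5] rot [-180.    -0.   105.2] w 45.6 F [-0.  -1.  -2.1]
delta tool mm [-0.7 -0.4 60.5] turn 0.1 | j6 at goal ~ -49.7
```

View pics/wrist11.png

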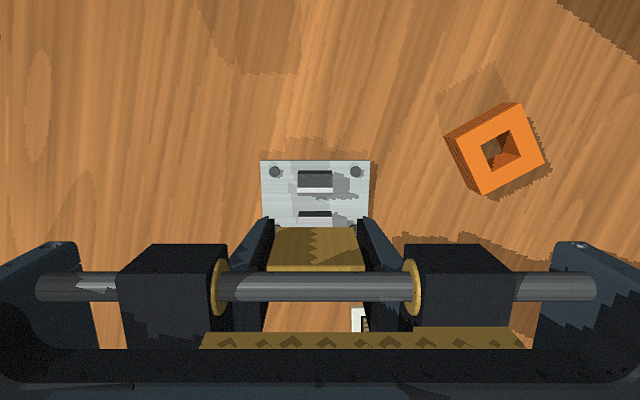

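View pics/s11c.png

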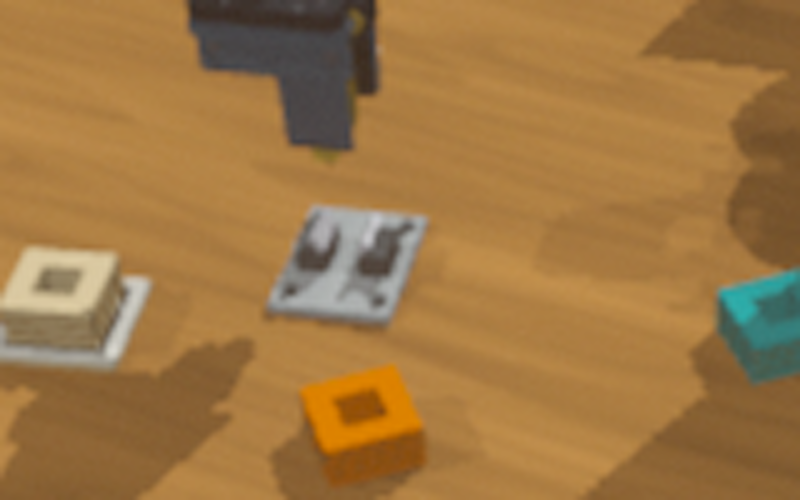

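The far plate edge runs from (260,161) to (370,161). The far jaw's lip is at about row 188–193 and the near jaw's at about row 211, columns 297–333.

```bash
python3 - <<'E'
from h import *
im=cv2.imread('pics/wrist11.png')[145:285,245:385]; cv2.imwrite('pics/w11c.png',cv2.resize(im,None,fx=4.2,fy=4.2,interpolation=cv2.INTER_CUBIC))
c=cam('wrist'); s=env.state(); M=R.from_euler('xyz',s['ee_rot'],degrees=True).as_matrix()
def t(uv,z): return np.round((M.T@(back(c,uv,z)-s['ee_pos']).T).T,1)
print(t([(260,161),(370,161)],6)); print(t([(298,171),(333,171),(298,188),(298,193),(298,210),(333,210),(298,216)],30)); print('spacer',t([(275,227),(363,227),(367,271),(267,271)],120.2+19.3))
E
```

```text
[[ 31.4 -45.4 114.5]
 [ 31.4  46.4 114.5]]
[[ 27.8 -12.5  90.5]
 [ 27.8  14.3  90.5]
 [ 14.3 -12.7  90.5]
 [ 10.3 -12.8  90.5]
 [ -3.7 -13.   90.5]
 [ -3.7  14.7  90.5]
 [ -8.7 -13.1  90.5]]
spacer [[ 24.5 -17.2 -19. ]
 [ 24.5  21.9 -19. ]
 [  2.8  24.6 -19. ]
 [  2.8 -21.6 -19. ]]
```

View pics/w11c.png

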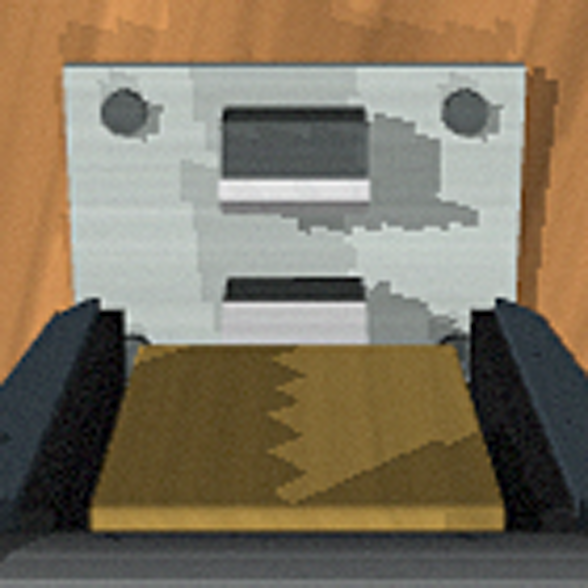

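```bash
python3 - <<'E'
from h import *
c=cam('wrist'); s=env.state(); M=R.from_euler('xyz',s['ee_rot'],degrees=True).as_matrix()
def t(uv,z): return np.round((M.T@(back(c,uv,z)-s['ee_pos']).T).T,1)
print(s['ee_pos'],t([(275,171.7),(276,231.5)],7)); print('top face far/near',t([(267,265.7),(365,265.7),(267,271)],139.5))
c=cam('top'); im=cv2.imread('pics/top9.png'); w=warp(c,im,398.6-60,398.6+60,-275.2-60,-275.2+60,18,5); cv2.line(w,(300,0),(300,600),(0,0,255),1);cv2.line(w,(0,300),(600,300),(0,0,255),1); cv2.imwrite('pics/stop.png',w)
E
```

```text
[ 398.89004396 -274.62769212  120.53495451] [[ 22.6 -33.1 113.5]
 [-31.2 -34.1 113.5]]
top face far/near [[  5.5 -21.5 -19. ]
 [  5.5  23.6 -19. ]
 [  2.8 -21.6 -19. ]]
```

View pics/stop.png

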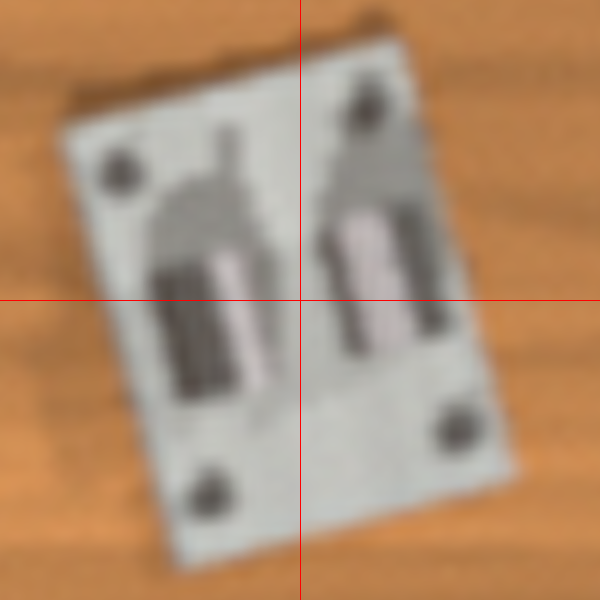

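Call:
jog_arm([
  [[-0.0005,0,0.015,0,0.035],[-0.001,0,0.032,0,0.035],[-0.0015,0,0.046,0,0.035],[-0.0015,0,0.054,0,0.035],[-0.0015,0,0.058,0,0.035],[-0.0015,0,0.061,0,0.035],[-0.0015,0,0.064,0,0.035],[-0.0015,0,0.067,0,0.035],[-0.0015,0,0.067,0,0.035],[-0.0015,0,0.067,0,0.035]],
])

```text
time_s: 23.15
ee_pos: [399.4, -276.7, 53.7]
ee_rot: [180.0, 0.0, 105.1]
force: [1.0, -0.5, -2.0]
gripper_width: 45.7
```

```bash
python3 plan.py 398.6 -275.2 36.5 105.1; python3 - <<'E'
from h import *
for n in ('wrist','scene'):
  im=env.grab_frame(n); cv2.imwrite(f'pics/{n}12.png',im[:,:,::-1])
im=cv2.imread('pics/wrist12.png')[130:330,220:420]; cv2.imwrite('pics/w12c.png',cv2.resize(im,None,fx=3,fy=3,interpolation=cv2.INTER_CUBIC))
E

```

```text
t 23.15 pos [ 399.4 -276.7   53.7] rot [180.    0.  105.1] w 45.7 F [ 1.  -0.5 -2. ]
delta tool mm [ 1.7 -0.4 17.2] turn -0.0 | j6 at goal ~ -49.7
```

View pics/w12c.png

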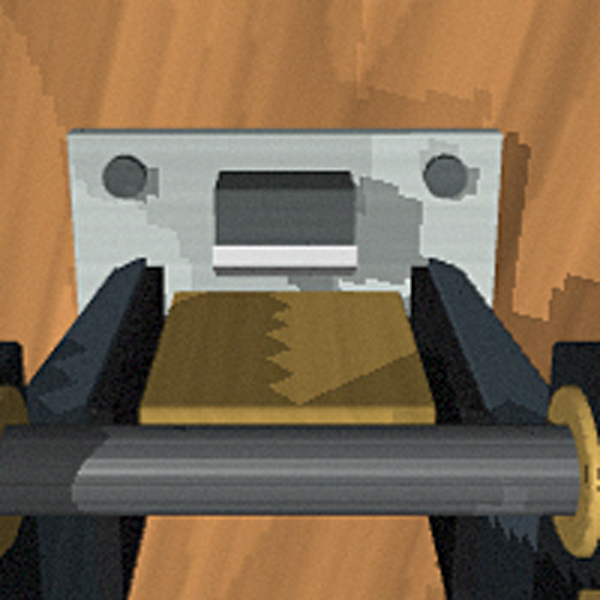

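The spacer's foot is inside the lips with no contact force. The far lip edges are at rows 212–220, the spacer's foot at row 227.

```bash
python3 - <<'E'
from h import *
c=cam('wrist'); s=env.state(); M=R.from_euler('xyz',s['ee_rot'],degrees=True).as_matrix()
def t(uv,z): return np.round((M.T@(back(c,uv,z)-s['ee_pos']).T).T,1)
print('plate',t([(243,173.5),(386.5,173.5)],6)); print('lip top',t([(300,212)],30),'lip low',t([(300,219)],30),t([(300,219)],22)); print('spacer foot',t([(279,227.3),(354,227.3)],23),'top',t([(267,266),(365,266)],73))
E
```

```text
plate [[ 34.8 -45.1  47.8]
 [ 34.8  45.8  47.8]]
lip top [[17.2 -8.1 23.8]] lip low [[12.9 -8.2 23.8]] [[10.  -8.6 31.8]]
spacer foot [[  5.  -21.4  30.8]
 [  5.   24.3  30.8]] top [[  5.5 -21.5 -19.2]
 [  5.5  23.6 -19.2]]
```

Call:
jog_arm([
  [[0.001,0,0,0,0.035],[0.002,0,0.002,0,0.035],[0.002,0,0.005,0,0.035],[0.002,0,0.008,0,0.035],[0.002,0,0.011,0,0.035],[0.002,0,0.013,0,0.035],[0.002,0,0.013,0,0.035]],
])

```text
time_s: 23.83
ee_pos: [398.4, -274.5, 39.8]
ee_rot: [-180.0, -0.1, 105.1]
force: [0.1, -0.5, -1.5]
gripper_width: 45.5
```

```bash
python3 plan.py 398.6 -275.2 36.5 105.1; python3 - <<'E'
from h import *
for n in ('wrist',):
  im=env.grab_frame(n); cv2.imwrite(f'pics/{n}13.png',im[:,:,::-1])
im=cv2.imread('pics/wrist13.png')[130:330,220:420]; cv2.imwrite('pics/w13c.png',cv2.resize(im,None,fx=3,fy=3,interpolation=cv2.INTER_CUBIC))
E

```

```text
t 23.83 pos [ 398.4 -274.5   39.8] rot [-1.800e+02 -1.000e-01  1.051e+02] w 45.5 F [ 0.1 -0.5 -1.5]
delta tool mm [-0.8  0.   3.3] turn -0.0 | j6 at goal ~ -49.7
```

View pics/w13c.png

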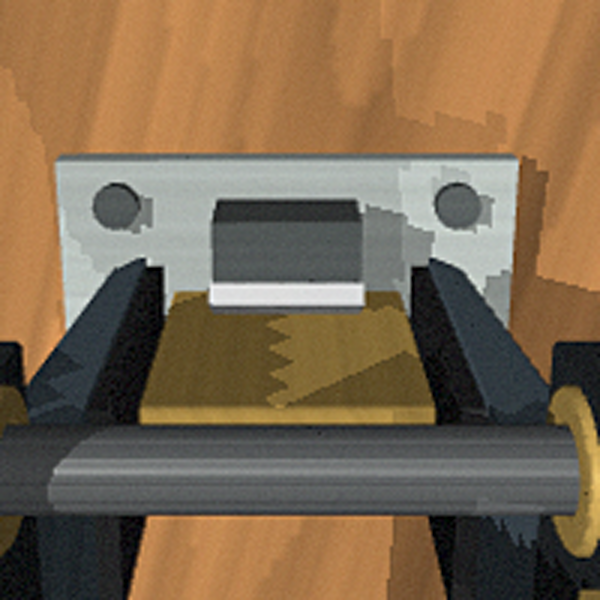

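The spacer is in the gap, free of contact and about 3 mm above the floor. I'll seat it, then open and retreat.

Call:
jog_arm([
  [[0,0,0.0015,0,0.035],[0,0,0.003,0,0.035],[0,0,0.004,0,0.035],[0,0,0.004,0,0.035],[0,0,0.004,0,0.035]],
])

```text
time_s: 24.3
ee_pos: [398.8, -274.8, 36.7]
ee_rot: [180.0, 0.0, 105.1]
force: [-0.9, 0.6, 0.8]
gripper_width: 45.5
```

Call:
jog_arm([
  [[0,0,0.0005,0,0.048],[0,0,0.0005,0,0.055],[0,0,0.0005,0,0.062],[0,0,0.0005,0,0.066],[0,0,0.0005,0,0.066],[0,0,-0.01,0,0.066],[0,0,-0.03,0,0.066],[0,0,-0.055,0,0.066],[0,0,-0.08,0,0.066],[0,0,-0.1,0,0.066],[0,0,-0.11,0,0.066],[0,0,-0.11,0,0.066],[0,0,-0.11,0,0.066]],
])

```text
time_s: 25.38
ee_pos: [398.8, -274.7, 146.6]
ee_rot: [180.0, 0.0, 105.1]
force: [-0.7, 0.2, 0.7]
gripper_width: 66.3
```

```bash
python3 plan.py 398.6 -275.2 36.5 105.1; python3 - <<'E'
from h import *
for n in ('wrist','scene','top'):
  im=env.grab_frame(n); cv2.imwrite(f'pics/{n}14.png',im[:,:,::-1])
E

```

```text
t 25.38 pos [ 398.8 -274.7  146.6] rot [180.    0.  105.1] w 66.3 F [-0.7  0.2  0.7]
delta tool mm [ -0.3  -0.3 110.1] turn -0.0 | j6 at goal ~ -49.7
```

View pics/wrist14.png

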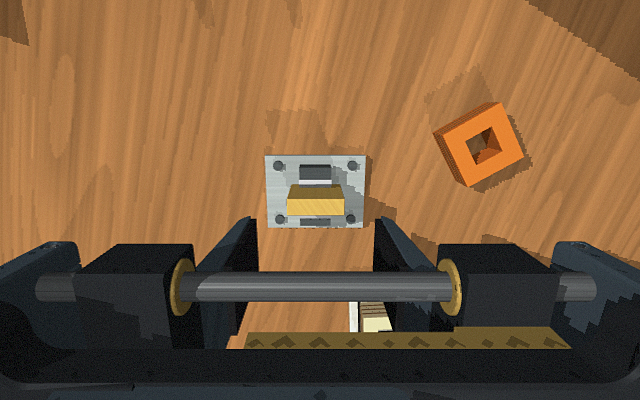

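View pics/scene14.png

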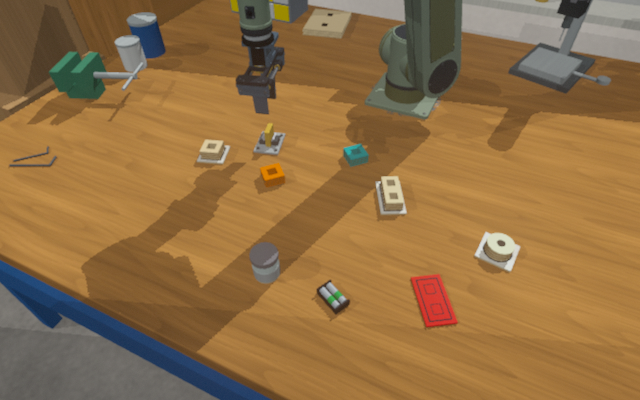

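View pics/top14.png

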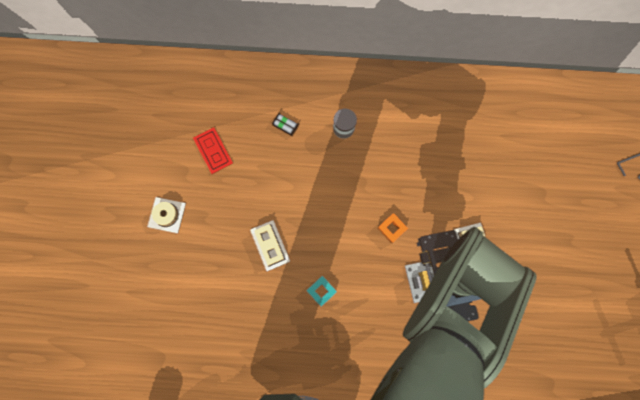

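The spacer stands upright in the gap, with its top face at about (287–344, 198–215). I'll check position and height, and the long and round parts now that they're unshaded.

```bash
python3 - <<'E'
from meas import *
c=cam('wrist'); im=cv2.imread('pics/wrist14.png')
cv2.imwrite('pics/w14c.png',cv2.resize(im[145:240,255:375],None,fx=6,fy=6,interpolation=cv2.INTER_CUBIC))
q=back(c,[(286,198),(344,198),(344,216),(287,216)],56);print(q.mean(0),np.linalg.norm(q[0]-q[1]),np.linalg.norm(q[1]-q[2]))
q=back(c,[(264.5,155.5),(363.5,155.5),(366,228),(267,228)],6);print('plate',q.mean(0),np.linalg.norm(q[0]-q[1]),np.linalg.norm(q[1]-q[2]))
c=cam('top'); im=cv2.imread('pics/top14.png')
ply=hsv((10,45,150),(40,125,255))
cv2.imwrite('pics/m14.png',np.hstack([rect(c,im,(463,108),31,70,ply,'long 463.1 108.5 26.6'),rect(c,im,(523,376),31,45,ply,'rd 523.3 376.2')]))
E
```

```text
[ 398.72415446 -274.68548404   56.        ] 45.25372566438813 14.84738804424494
plate [ 399.17463129 -276.6035883     6.        ] 89.80453025286968 70.43891748307543
long 463.1 108.5 26.6 c 461.7 108.1 centroid 462.1 108.4 size 97.3 44.3 long-axis ang 26.6
rd 523.3 376.2 c 520.2 372.9 centroid 522.6 377.4 size 81.6 72.8 long-axis ang -8.3
```

View pics/w14c.png

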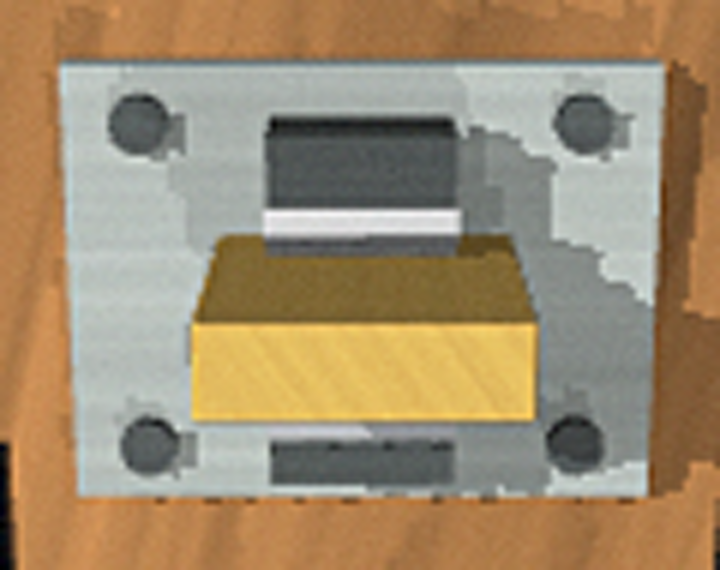

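View pics/m14.png

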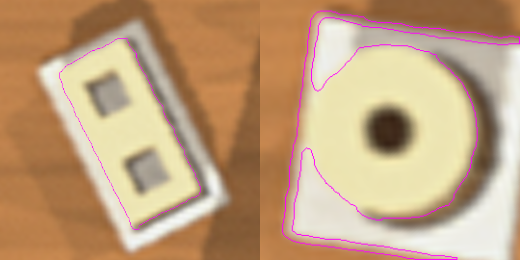

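```bash
python3 -c "
from workcell import env
print(env.state()['force'],env.job_done())"
```

```text
the job is handed in; nothing more can be done
[-0.32223639 -0.44272734 -0.20507568] None
```

I put the long, square and round plywood parts on their white boards. After that I lowered the brass spacer into the stop's gap, let go, backed off and handed the job in at about 25.5 s. `job_done` gives no verdict, so what follows rests on my own checks.

- **Wooden parts:** the top camera shows each within about 4 mm of its board centre and lined up with the outline. I read the square's position from the picture by eye. The round part's fitted outline ran onto the white board, so I relied on its centre mark and the picture.
- **Spacer:** the gripper stopped 6 mm higher than where it picked the spacer up, which matches the stop's plate. The wrist force also changed as it touched the floor. In the wrist view it stands upright between the jaws, about 2 mm from the plate's centre.
- **Bystanders:** the jar, the cells and the look-alikes appear unmoved in the last scene and top pictures.
- **Disagreement:** the wrist and top cameras differed by 2–3 mm sideways. I steered between them, which was well inside the tolerances.

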